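Stand the fallen jar up and put the dish brush back in its rest

TASK

The glass jar has toppled onto the wooden brush rest beside the sink: lift it off and stand it upright on the round cork mat, setting it down gently, neither dropped nor banged, because it is glass. Then lay the dish brush in its rest, bristles down, its head fully home in the tray and its handle in the fork. Leave the mug, the soap dish and the scourer tin where they are.

Things in the scene. Friction and masses are not known exactly. Their poses are not given: they have to be found in the camera images.
- jar: Square clear-glass jar, round metal twist cap, 0.2-0.4 kg, loose. Body 58 x 58 x 78 mm tall, cap 53 mm across, 100 mm tall in all. Origin: centre of its base; z axis from base to cap, x and y square to its flat sides. Starts on its side across the rest's tray, lower side on the rims (26 mm up), z level, x level. Centre of mass 45 mm from the base.
- mat: Round cork mat, 110 mm across and 4 mm thick, fixed to the shelf; place of the jar. Origin at the centre of its underside, on the shelf.
- rest: Wooden dish-brush rest, fixed: board 200 x 60 x 6 mm, head tray at one end, fork near the other. Origin on the shelf under the tray's centre; x axis from fork to tray, z up. Tray inside 70 (x) by 50 mm (y), floor 6 mm above the shelf, walls 5 mm thick, rims 26 mm above the shelf. Only the bare board between tray and fork.
- rest_fork (a point): Bottom of the fork's handle slot, 125 mm behind the rest's origin (rest x = -125) and 27.5 mm above the shelf. Fork 12 mm thick along x; slot 24 mm wide (y) between two prongs that flare outwards above 48 mm, 65 mm tall in all. Axes as the rest's.
- brush: Green dish brush, stiff white bristles, 193 mm long, 0.10-0.15 kg, loose, starts bristles down. Origin under the head's centre at the bristle tips; x from handle to head, z up out of the back. Rigid bristle block 58 x 38 x 22 mm tall; back 66 x 44 mm, 22 to 36 mm up. Centre of mass at about x = -9 mm. Seated, its origin is 6 mm above the rest's origin and the axes agree.
- brush_neck (a point): Middle of the brush's straight handle (16 mm wide in y, 12 mm thick, from the head to x = -160 mm), 70 mm behind the head's centre and 29 mm above the bristle tips: a place to grip, between tray and fork when seated. Axes as the brush's.
- brush_tail (a point): Middle of the free end of the brush's handle, 160 mm behind the head's centre. Axes as the brush's.
- mug: White enamel mug, 80 mm across and 80 mm tall, with a handle; bystander, standing loose. Origin at the centre of its base.
- soap_dish: Blue plastic soap dish with closed lid, 79 x 114 x 35 mm; bystander, loose. Origin at the centre of its underside.
- tin: Round stainless steel scourer tin, 88 mm across and 60 mm tall; bystander, loose. Origin at the centre of its underside.
Things that resemble listed ones, but are neither listed nor needed, are in the scene too. Of the things that look like the rest, the middle-sized one is meant.

How it is judged:
By the outcome, as a careful person would: the job done as asked, in the order asked, and still so for the second after the job is handed in, with the robot touching nothing.
It also fails if it takes over 61 s, if anything falls off the work surface, if the arm or the gripper's body presses on something with over 40 N, if the wrist force passes 120 N, or if a joint passes its speed limit or range.

ROBOT

A 7-joint arm with a two-finger parallel gripper is mounted at the origin on the work surface. World frame = base frame: x ahead of the robot, y to its left, z up, the work surface at z = 0. Lengths are in m, angles in rad, forces in N, time in s.
With the tool pointing down it reaches from about 0.4 to 0.875 m from the base axis. Payload 19.3 kg.
Tool frame: the origin (TCP) lies midway between the tips of the shut fingers; the grasp point (between the pads) lies 19 mm behind it; x points along the fingers, y is the direction in which the jaws open and shut, and the axes are right-handed (so a half turn about x gives the same grasp; the last joint's range is limited). The gripper opens to 85 mm and grips with 20 to 120 N. Pads are 22 mm wide; open, the fingers measure 114 mm over their backs; the gripper's body (76 mm by 85 mm) begins 54 mm behind the grasp point. The pads swing forward as they close: fully open they stand 13 mm farther back than shut.
Start: joints at [1.037, 0.521, -0.036, 1.599, 0.021, 1.021, -0.113], TCP at [0.28, -0.559, 0.231] pointing down, gripper open.
Joint ranges: [-2.91, 2.91], [-0.3, 2.13], [-1.5, 1.42], [0.17, 2.43], [-1.26, 4.41], [0.16, 1.93], [-2.52, 2.52]. Speed limits (rad/s): [1.89, 1.89, 2.39, 2.39, 3.01, 3.01, 3.01].

INTERFACE

Orientations are given as [roll, pitch, yaw] about the fixed x, y, z axes, in that order (R = Rz(yaw) Ry(pitch) Rx(roll)).
In Python, from workcell import telemetry, vision, workorder gives the robot as it stands. The module is installed in compiled form; this text tells all that it offers.
- The arm moves only by the tool play_rows, never from a script. Its argument "deltas" is a list of rows, each a list of 7 numbers: the shift along the world's x, y, z in mm, then the turn, a rotation vector about the world's x, y, z in degrees, then the finger opening in mm, from 0 to 85.4. In form: [[x, y, z, wx, wy, wz, jaw], ...]. A call has 1 to 8 rows; each row shifts and turns the commanded pose from where the row before left it; what a row does not reach is not made up. A row lasts 1/8 s, in which the tool goes at most 62.5 mm and 10.7 degrees, less where a joint would pass 70% of its speed; a pose out of reach is approached as far as the arm can. A call with a gripper value outside its range is refused whole. The fingers move at their own pace and stop on an object; "grip_force" is the grip in N (left out, the last holds). Time passes only in rows, so rows that do not move let the fingers close. It gives the time, the measured TCP pose, the force and the opening at its end, in the units of the state.
- telemetry.observe(): the state, without advancing time (a new reading comes with each control period).
- vision.grab_frame(name): name is "scene" or "top"; returns the picture (480x640x3 uint8, red, green, blue); there is no depth.
- vision.camera_info(name): a dict with "mtx" (3x3 intrinsics, pixels), "k1" (the pictures are not rectified: a ray, as slopes to the right and down, at radius r is drawn at 1 + k1 r^2 times it, then the intrinsics apply), "rvec" (rotation vector, rad) and "tvec" (3), from world to camera coordinates, as OpenCV has them. Camera axes: x right, y down, z forward; pixel columns grow to the right and rows downward; lengths in m; the calibration is good to about 2 mm. A picture is of the moment at which its call begins. camera_info takes no time and is no camera call.
- workorder.job_done(): hands the job in, once; it reports no verdict.
The state is a dict: "clock": time; "qpos": joint angles; "qd": joint speeds; "joint_efforts": joint torques, N m; "position": TCP position; "tool_rot": TCP orientation; "force": force on the tool from outside, world axes, zero at the start; "moment": the same for the moment, N m; "grip_width": finger opening in m.
Only numpy, scipy, OpenCV 4.12 (cv2) and the standard library are available. Lean on these libraries where they do the work, as an engineer would, in place of code of your own. Each camera call takes 0.05 s, during which the arm holds its last target. There are 200 camera calls.

## Working session

There is one attempt and no reset: what is moved stays moved. The work goes in short steps, Python scripts to look and compute and a tool call to move; the robot and the scene stay as the last step left them, time stands still between calls to the robot, and variables do not carry over. Pictures are saved under pics/ and viewed, about 8 in all and at most 12, crops included, and the job is handed in when it is done.

Besides the shell and the picture viewer there is one more tool, called after "Request:" as name(argument=value, ...), one argument or row to a line, values as JSON. play_rows: Moves the arm, as the interface text tells. Its arguments: {"type":"object","properties":{"deltas":{"type":"array","items":{"type":"array","items":{"type":"number"}}},"grip_force":{"type":"number"}},"required":["deltas"]}

```bash
mkdir -p pics; cat > h.py <<'E'
import numpy as np,cv2
from workcell import telemetry,vision,workorder
def cam(n):
    c=vision.camera_info(n);R=cv2.Rodrigues(np.array(c["rvec"],float))[0];return np.array(c["mtx"],float),float(c["k1"]),R,np.array(c["tvec"],float).ravel()
def ray(n,uv):
    K,k,R,t=cam(n);uv=np.atleast_2d(np.array(uv,float))
    x=cv2.undistortPoints(uv.reshape(-1,1,2),K,np.array([k,0,0,0.])).reshape(-1,2)
    d=np.c_[x,np.ones(len(x))]@R;return -R.T@t,d
def onz(n,uv,z):
    o,d=ray(n,uv);z=np.broadcast_to(z,(len(d),));return o+d*((z-o[2])/d[:,2])[:,None]
def proj(n,P):
    K,k,R,t=cam(n);return cv2.projectPoints(np.array(P,float).reshape(-1,1,3),cv2.Rodrigues(R)[0],t,K,np.array([k,0,0,0.]))[0].reshape(-1,2)
def grab(n,f=None):
    im=cv2.cvtColor(vision.grab_frame(n),cv2.COLOR_RGB2BGR)
    if f: cv2.imwrite('pics/'+f,im)
    return im
E
python3 - <<'E'
from h import *
grab('scene','s0.png');grab('top','t0.png')
for n in('scene','top'):
    K,k,R,t=cam(n);print(n,K[0,0],k,-R.T@t,R[2])
print(telemetry.observe())
E
```

```text
scene 623.2365232191523 -0.17040324165949 [1.38624058 0.75942854 1.04598918] [-0.56450558 -0.50721959 -0.65120023]
top 510.273336364166 -0.0005540802677412889 [ 0.46704221 -0.00812401  1.25522702] [ 0.07174097  0.01774485 -0.99726544]
{'clock': 0.1, 'qpos': array([ 1.0367922 ,  0.52197429, -0.03632802,  1.59991057,  0.02120406,
        1.02108295, -0.11279849]), 'qd': array([ 2.11631265e-04,  4.23483510e-04,  6.04676502e-04, -6.98343416e-05,
        1.47273573e-03, -1.12268752e-03, -6.33874981e-04]), 'joint_efforts': array([ 4.20231736e-03, -9.28488278e+01,  1.98465563e+00, -3.70529079e+01,
        1.82261481e-02,  5.45024173e-03, -4.04918364e-05]), 'position': array([ 0.27944242, -0.55873879,  0.23078536]), 'tool_rot': array([-1.49948782,  1.56980623,  2.10590139]), 'force': array([-0.24357192, -0.26622263, -0.69164488]), 'moment': array([-0.02593806,  0.01535013,  0.0300629 ]), 'grip_width': 0.08541606849891914}
```

View pics/t0.png

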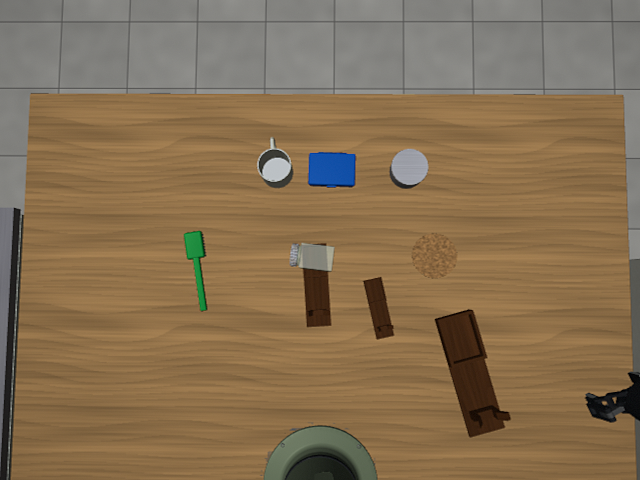

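View pics/s0.png

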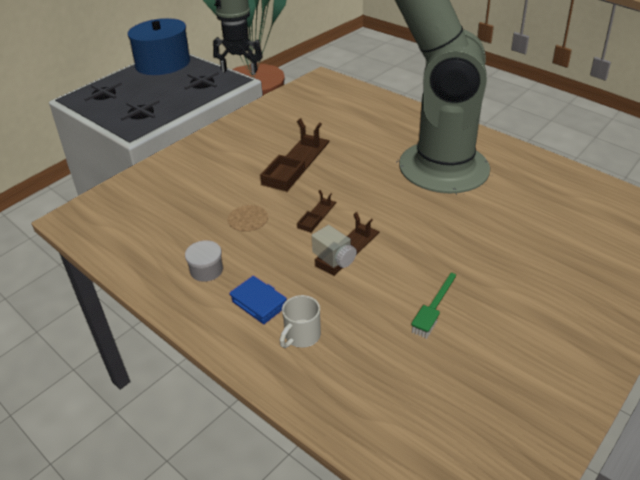

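Top view: three rest-like boards, at (317,285) under the jar, (379,308) small and (470,372) large. The middle-sized one is the board at (317,285), and it has the jar lying on it. The jar's cap is at (294,255), brush head at (195,245), mat at (434,256), mug at (275,165), soap dish at (332,170) and tin at (409,168). I'll confirm with an enlarged crop and measure.

```bash
python3 - <<'E'
from h import *
t=cv2.imread('pics/t0.png');s=cv2.imread('pics/s0.png')
a=cv2.resize(t[225:345,270:400],None,fx=4,fy=4,interpolation=cv2.INTER_CUBIC)   # 520x480
b=cv2.resize(s[205:285,300:390],(270*2//2,240),interpolation=cv2.INTER_CUBIC)
c=cv2.resize(t[220:320,170:220],(135,270),interpolation=cv2.INTER_CUBIC)
o=np.zeros((480,800,3),np.uint8);o[:,:520]=a;o[:240,525:795]=b;d=cv2.resize(t[220:320,170:220],(120,240),interpolation=cv2.INTER_CUBIC);o[240:,525:645]=d;cv2.imwrite('pics/c1.png',o)
hsv=cv2.cvtColor(t,cv2.COLOR_BGR2HSV)
def comps(m,minA=60):
    for c in cv2.findContours(m,cv2.RETR_EXTERNAL,cv2.CHAIN_APPROX_NONE)[0]:
        if cv2.contourArea(c)>minA: yield c
br=((hsv[...,2]<85)&(hsv[...,1]>90)).astype(np.uint8)
for c in comps(br): 
    r=cv2.minAreaRect(c);print('brown',r);
    if 300<r[0][0]<340: print(onz('top',cv2.boxPoints(r),.006).round(4))
g=cv2.inRange(hsv,(45,100,40),(80,255,255))
for c in comps(g):
    r=cv2.minAreaRect(c);print('green',r)
    p=onz('top',c.reshape(-1,2).astype(float),.035)[:,:2];r=cv2.minAreaRect(p.astype(np.float32)*1000);print(r,cv2.boxPoints(r))
    # all pixels in world
    ys,xs=np.nonzero(g);w=onz('top',np.c_[xs,ys],.034)[:,:2]
    mu=w.mean(0);ax=np.linalg.svd(w-mu)[2][0];print(mu,ax,((w-mu)@ax).min(),((w-mu)@ax).max())
gs=cv2.inRange(cv2.cvtColor(s,cv2.COLOR_BGR2HSV),(45,100,40),(80,255,255))
# mat: cork by less-blue / texture
print(t[256,434],t[250,425],t[300,434],hsv[256,434],hsv[300,434])
# jar top-ish grey, cap
lo=(hsv[...,1]<70)&(hsv[...,2]>90);lo[:220]=0;lo[340:]=0;lo[:,:270]=0;lo[:,350:]=0
for c in comps(lo.astype(np.uint8),30): r=cv2.minAreaRect(c);print('grey',r,cv2.boxPoints(r).round(1).tolist())
E
```

```text
brown ((473.0115661621094, 371.66961669921875), (123.89271545410156, 44.74893569946289), 73.5707015991211)
brown ((378.516845703125, 307.572998046875), (59.8126335144043, 18.438480377197266), 77.00537872314453)
brown ((317.064697265625, 296.3411560058594), (58.82622146606445, 25.693328857421875), 85.60128784179688)
[[ 0.5131  0.0482  0.006 ]
 [ 0.5185 -0.0145  0.006 ]
 [ 0.3761 -0.0265  0.006 ]
 [ 0.3707  0.0357  0.006 ]]
green ((197.95953369140625, 270.73699951171875), (79.44988250732422, 17.9427490234375), 81.25383758544922)
((504.03643798828125, 296.8772277832031), (191.15675354003906, 43.259639739990234), 10.130575180053711) [[406.14368 301.35834]
 [413.7527  258.77313]
 [601.9292  292.39612]
 [594.3202  334.98132]]
[0.52680175 0.30169893] [-0.98622094 -0.16543356] -0.07248849818793025 0.11882734019743375
[ 66 107 144] [ 73 119 159] [ 79 122 156] [ 16 138 144] [ 17 126 156]
grey ((311.2320556640625, 256.02728271484375), (43.11442184448242, 24.653501510620117), 6.709836483001709) [[288.3999938964844, 265.79998779296875], [291.29998779296875, 241.3000030517578], [334.1000061035156, 246.3000030517578], [331.20001220703125, 270.79998779296875]]
```

View pics/c1.png

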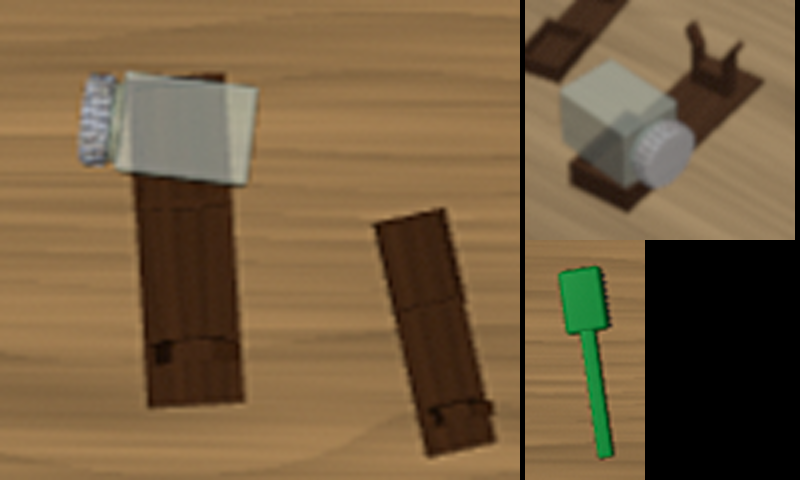

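The crop confirms it: the middle-sized board carries the jar, with the jar's cap towards the left (+y). Jar top-face corners in full-image pixels are (301,243), (334,247), (332,271) and (299,267). The board's fork-end corners are (307,327) and (331,325.5).

```bash
python3 - <<'E'
from h import *
t=cv2.imread('pics/t0.png');s=cv2.imread('pics/s0.png')
j=onz('top',[(301.2,243),(334.2,247.2),(331.7,271.2),(298.7,266.7)],.084)[:,:2];print('jar top',j.round(4))
base=(j[1]+j[2])/2;sh=(j[0]+j[3])/2;print('base',base,'shoulder',sh,np.linalg.norm(sh-base),np.degrees(np.arctan2(*(sh-base)[::-1])),np.linalg.norm(j[0]-j[3]))
print('cap end z~.055+',onz('top',[(290,253.5)],.06))
# rest
hsv=cv2.cvtColor(t,cv2.COLOR_BGR2HSV)
br=((hsv[...,2]<85)&(hsv[...,1]>90))
L=[];Rr=[]
for y in range(278,322):
    xs=np.nonzero(br[y,290:345])[0]+290
    if 292<y<308: L.append((xs[0]-.5,y));Rr.append((xs[-1]+.5,y))
L=onz('top',L,.006)[:,:2];Rr=onz('top',Rr,.006)[:,:2]
l=np.polyfit(L[:,0],L[:,1],1);r=np.polyfit(Rr[:,0],Rr[:,1],1);print('edges y=ax+b',l,r)
e=onz('top',[(307,326.5),(331.2,325.3)],.003)[:,:2];print('end',e)
yaw=np.arctan((l[0]+r[0])/2);u=np.array([np.cos(yaw),np.sin(yaw)])
x0=e.mean(0)[0];m=np.array([x0,((l+r)/2)@[x0,1]]);o=m+u*.160
print('yaw',np.degrees(yaw),'origin',o,'width',np.diff([l@[.42,1],r@[.42,1]]))
nrm=np.array([-u[1],u[0]])
P=lambda x,y,z:[*(o+u*x+nrm*y),z]
pts=[P(-160,30,0) for _ in ()]+[P(-.16,.03,.006),P(-.16,-.03,.006),P(.04,.03,.026),P(.04,-.03,.026),P(-.04,.03,.026),P(-.04,-.03,.026),P(-.125,.012,.065),P(-.125,-.012,.065)]
for n,f in(('top',t),('scene',s)):
    q=proj(n,pts).round(1);print(n,q.tolist())
# mat
g=cv2.cvtColor(t,cv2.COLOR_BGR2GRAY).astype(float);hp=np.abs(g-cv2.GaussianBlur(g,(0,0),2));hp=cv2.GaussianBlur(hp,(0,0),2.5)
roi=hp[220:295,400:470];m=(roi>0.55*roi.max()).astype(np.uint8);c=max(cv2.findContours(m,0,2)[0],key=cv2.contourArea);(x,y),rr=cv2.minEnclosingCircle(c);M=cv2.moments(c)
print('mat',x+400,y+220,rr,M['m10']/M['m00']+400,M['m01']/M['m00']+220,onz('top',[(x+400,y+220),(434,256)],.004),'scene',onz('scene',[(248,218)],.004))
# scene overlay crop
o2=s.copy()
for p in proj('scene',pts):cv2.circle(o2,tuple(int(v*16) for v in p),10,(0,0,255),-1,shift=4)
o3=t.copy()
for p in proj('top',pts):cv2.circle(o3,tuple(int(v*16) for v in p),10,(0,0,255),-1,shift=4)
A=cv2.resize(o2[200:285,300:390],(400,378),interpolation=cv2.INTER_CUBIC);B=cv2.resize(o3[235:335,285:350],(246,378),interpolation=cv2.INTER_CUBIC)
cv2.imwrite('pics/c2.png',np.hstack([A,B]))
# brush axis from handle only
g=cv2.inRange(hsv,(45,100,40),(80,255,255));ys,xs=np.nonzero(g);w=onz('top',np.c_[xs,ys],.034)[:,:2]
h=w[w[:,0]<.52];c=h.mean(0);ax=np.linalg.svd(h-c)[2][0];ax*=np.sign(ax[0]);print('brush handle c',c,'yaw',np.degrees(np.arctan2(ax[1],ax[0])))
p=(w-c)@ax;q=(w-c)@[-ax[1],ax[0]];print(p.min(),p.max(),q[p>.09].min(),q[p>.09].max());print('origin',c+ax*(p.max()-.033), 'neck',c+ax*(p.max()-.103),'tail',c+ax*p.min())
E
```

```text
jar top [[ 0.5679  0.0471]
 [ 0.5587 -0.029 ]
 [ 0.5035 -0.0236]
 [ 0.5132  0.0523]]
base [ 0.53109523 -0.02626345] shoulder [0.54054245 0.04970904] 0.07655761260020942 82.91162544840711 0.05493208944746049
cap end z~.055+ [[0.54500718 0.07432833 0.06      ]]
edges y=ax+b [0.08908358 0.00071494] [ 0.05690242 -0.0425187 ]
end [[ 0.37088428  0.03464599]
 [ 0.37436065 -0.02424635]]
yaw 4.174786939349777 origin [0.53219792 0.01794484] width [-0.05674972]
top [[306.3, 326.8], [331.0, 325.2], [300.8, 244.2], [325.6, 242.6], [302.9, 277.3], [327.7, 275.7], [312.2, 313.1], [322.5, 312.4]]
scene [[379.7, 230.8], [360.6, 222.3], [334.3, 268.3], [314.3, 258.5], [353.4, 250.1], [333.7, 240.9], [366.9, 217.4], [359.1, 214.0]]
mat 442.81290435791016 258.29032135009766 34.015892028808594 434.2306522152501 257.0760600874691 [[ 0.53968607 -0.29605087  0.004     ]
 [ 0.54513738 -0.27462411  0.004     ]] scene [[ 0.55009646 -0.27071149  0.004     ]]
brush handle c [0.46478352 0.29136747] yaw 9.858005648464514
-0.05596537006873926 0.13531634345578714 -0.022336974577858743 0.020771884206988788
origin [0.56558917 0.30888475] neck [0.49662272 0.29690026] tail [0.40964448 0.28178581]
```

View pics/c2.png

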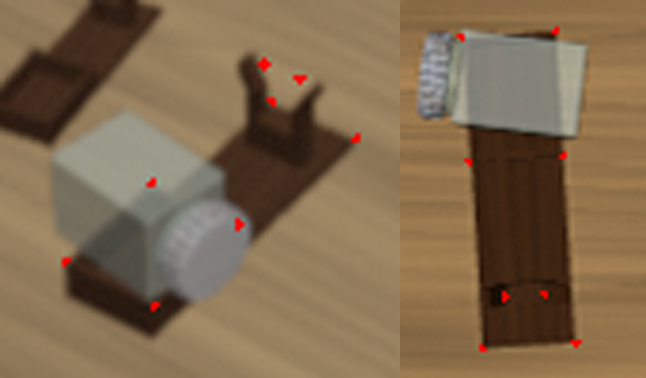

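```bash
cat >> h.py <<'E'
from scipy.spatial.transform import Rotation as Ro
def cur():
    s=telemetry.observe();return np.array(s["position"]),Ro.from_euler('xyz',s["tool_rot"]),s
def go(pt,d,y,):
    "mm shift and rotvec (deg) from now to TCP pt, tool x=d, tool y=+-y"
    p,R,s=cur();d=np.array(d)/np.linalg.norm(d)
    for sg in(1,-1):
        yy=sg*np.array(y);yy=yy-d*(yy@d);yy/=np.linalg.norm(yy);G=Ro.from_matrix(np.c_[d,yy,np.cross(d,yy)])
        print('shift',((pt-p)*1000).round(1),'rot',np.degrees((G*R.inv()).as_rotvec()).round(1))
E
python3 - <<'E'
from h import *
p,R,s=cur();print(R.as_matrix().round(3))
a=np.array([.123,.992,0]);a/=np.linalg.norm(a);b=np.array([a[1],-a[0],0]);z=np.array([0,0,1])
d=-a*.5-z*.866;g=np.array([.5311,-.0263,.055])+.055*a-.008*d
T=g+.024*d;print('TCP grasp',T,'pre',T-.1*d)
go(T-.1*d,-z,b);go(T-.1*d,d,b)
print(proj('top',[T]),proj('scene',[T]))
E
```

```text
[[-0.001  0.447 -0.894]
 [ 0.001 -0.894 -0.447]
 [-1.    -0.001  0.   ]]
TCP grasp [0.53688333 0.02034282 0.041144  ] pre [0.54303582 0.06996285 0.127744  ]
shift [ 263.6  628.7 -103. ] rot [-0.  -0.1 56.4]
shift [ 263.6  628.7 -103. ] rot [-1.000e-01  0.000e+00 -1.236e+02]
shift [ 263.6  628.7 -103. ] rot [-25.5  18.   55. ]
shift [ 263.6  628.7 -103. ] rot [ -21.2  -29.8 -120.3]
[[313.12146831 257.58691999]] [[333.41858492 251.01298125]]
```

Request:
play_rows(
  deltas=[
    [22,52,0,0,0,4.7,85],
    [22,52,0,0,0,4.7,85],
    [22,52,0,0,0,4.7,85],
    [22,52,0,0,0,4.7,85],
    [22,52,0,0,0,4.7,85],
    [22,52,0,0,0,4.7,85],
    [22,52,0,0,0,4.7,85],
    [22,52,0,0,0,4.7,85],
  ],
  grip_force=40,
)

```text
clock: 1.1
position: [0.4559, -0.1413, 0.2313]
tool_rot: [0.365, 1.571, -1.654]
force: [0.8, -0.9, 0.2]
grip_width: 0.0848
```

Request:
play_rows(
  deltas=[
    [22,52,0,0,0,4.7,85],
    [22,52,0,0,0,4.7,85],
    [22,52,0,0,0,4.7,85],
    [22,52,0,0,0,4.7,85],
    [0,2,0,-7,1,0,85],
    [0,0,0,-7,1,0,85],
    [0,0,0,-7,1,0,85],
    [0,0,0,-7,1,0,85],
  ],
)

```text
clock: 2.1
position: [0.5437, 0.0671, 0.2315]
tool_rot: [-0.018, 1.073, -1.711]
force: [0.6, -1.9, 0.6]
grip_width: 0.085
```

```bash
python3 - <<'E'
from h import *
a=np.array([.123,.992,0]);a/=np.linalg.norm(a);b=np.array([a[1],-a[0],0]);z=np.array([0,0,1])
d=-a*.5-z*.866;g=np.array([.5311,-.0263,.055])+.055*a-.008*d
T=g+.024*d;go(T-.07*d,d,b);p,R,s=cur();print(s['qpos'],s['clock'],p)
E
```

```text
shift [  -2.5  -12.1 -129.7] rot [-1.5 -0.3  0.1]
shift [  -2.5  -12.1 -129.7] rot [ 11.5  87.1 156.9]
[-0.24718084  0.55260744 -0.32641347  1.67548962  0.56163223  1.33173479
 -0.92484453] 2.1 [0.54366184 0.06714966 0.23145386]
```

Request:
play_rows(
  deltas=[
    [0,8,-30,-1.5,0,0,85],
    [-1,0,-40,0,0,0,85],
    [-1,-8,-35,0,0,0,85],
    [-1,-12,-25,0,0,0,85],
    [0,0,0,0,0,0,85],
  ],
)

```text
clock: 2.72
position: [0.5396, 0.054, 0.1]
tool_rot: [-0.018, 1.049, -1.712]
force: [0.2, -0.0, 0.5]
grip_width: 0.0849
```

```bash
python3 - <<'E'
from h import *
a=np.array([.123,.992,0]);a/=np.linalg.norm(a);b=np.array([a[1],-a[0],0]);z=np.array([0,0,1])
d=-a*.5-z*.866;g=np.array([.5311,-.0263,.055])+.055*a-.008*d
T=g+.024*d;go(T,d,b)
s=grab('scene');t=grab('top')
A=cv2.resize(s[140:300,270:430],(400,400),interpolation=cv2.INTER_CUBIC);B=cv2.resize(t[190:350,240:400],(400,400),interpolation=cv2.INTER_CUBIC)
cv2.imwrite('pics/c3.png',np.hstack([A,B]))
E
```

```text
shift [ -2.7 -33.6 -58.8] rot [-0.2 -0.5  0.2]
shift [ -2.7 -33.6 -58.8] rot [ 11.8  89.  155.9]
```

View pics/c3.png

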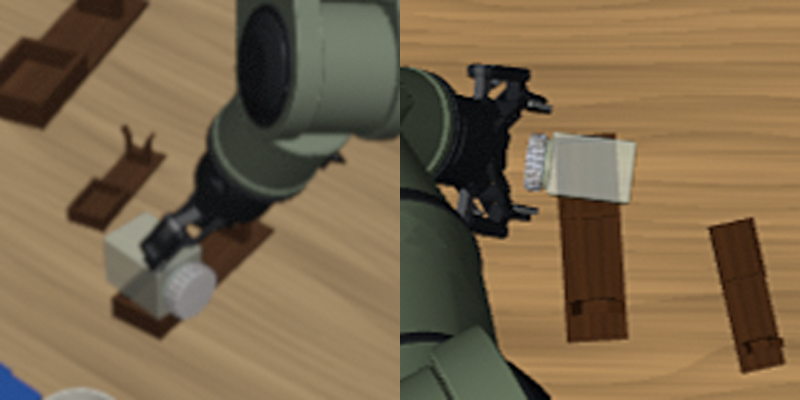

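The view shows the open fingers straddling the jar's axis. In the top-view half the tips are at (545,105) and (533,212) and the cap is at (537,163), so they are centred. Next I'll advance, close and lift.

Request:
play_rows(
  deltas=[
    [0,-9,-15,0,0,0,85],
    [-1,-9,-15,0,0,0,85],
    [-1,-8,-15,0,0,0,85],
    [-1,-7.6,-13.8,0,0,0,85],
    [0,0,0,0,0,0,85],
    [0,0,0,0,0,0,40],
    [0,0,0,0,0,0,40],
    [0,0,0,0,0,0,40],
  ],
  grip_force=50,
)

```text
clock: 3.82
position: [0.5379, 0.022, 0.0431]
tool_rot: [-0.01, 1.052, -1.704]
force: [-1.5, 2.5, 6.7]
grip_width: 0.0576
```

Request:
play_rows(
  deltas=[
    [0,0,0,0,0,0,40],
    [0,0,0,0,0,0,40],
    [0,0,3,0,0,0,40],
    [0,0,5,0,0,0,40],
    [0,0,12,0,0,0,40],
    [0,0,20,0,0,0,40],
  ],
)

```text
clock: 4.58
position: [0.5374, 0.0214, 0.0834]
tool_rot: [-0.013, 1.051, -1.707]
force: [-0.4, -0.4, -2.9]
grip_width: 0.0579
```

Request:
play_rows(
  deltas=[
    [0,0,35,0,0,0,40],
    [0,-10,45,0,0,0,40],
    [0,-20,40,0,0,0,40],
    [1,-30,20,5.95,-0.74,0,40],
    [1,-30,0,5.95,-0.74,0,40],
    [1,-30,0,5.95,-0.74,0,40],
    [1,-30,0,5.95,-0.74,0,40],
    [1,-30,0,5.95,-0.74,0,40],
  ],
)

```text
clock: 5.58
position: [0.5424, -0.1596, 0.2243]
tool_rot: [-2.646, 1.563, 1.945]
force: [-0.1, 0.4, -2.3]
grip_width: 0.0578
```

Request:
play_rows(
  deltas=[
    [1,-25,0,5.95,-0.74,0,40],
    [1,-25,0,5.95,-0.74,0,40],
    [1,-20,0,5.95,-0.74,0,40],
    [1,-15,0,5.95,-0.74,0,40],
    [1,-10,0,5.95,-0.74,0,40],
    [1,-6,0,5.95,-0.74,0,40],
    [1,0,0,5.95,-0.74,0,40],
    [0,0,0,5.95,-0.74,0,40],
  ],
)

```text
clock: 6.58
position: [0.5494, -0.2602, 0.224]
tool_rot: [-3.141, 0.728, 1.454]
force: [0.5, 0.9, -2.3]
grip_width: 0.0573
```

```bash
python3 - <<'E'
from h import *
a=np.array([.123,.992,0]);a/=np.linalg.norm(a);b=np.array([a[1],-a[0],0]);z=np.array([0,0,1])
p,R,s=cur();print(s['qpos'].round(2),s['clock'],p,R.as_matrix().round(3).tolist())
go(np.array([.5485,-.260,.0528]),a*.866-z*.5,b)
E
```

```text
[ 1.03  0.87 -0.61  1.37 -0.31  1.38  0.51] 6.575 [ 0.54935714 -0.26020036  0.22396967] [[0.087, 0.993, -0.079], [0.742, -0.117, -0.66], [-0.665, -0.001, -0.747]]
shift [  -0.9    0.2 -171.2] rot [11.6 -1.4 -0.3]
shift [  -0.9    0.2 -171.2] rot [ -17.5 -144.7  105.3]
```

Request:
play_rows(
  deltas=[
    [0,0,-20,3,-0.4,0,40],
    [0,0,-30,3,-0.4,0,40],
    [0,0,-30,3,-0.4,0,40],
    [0,0,-20,0,0,0,40],
    [0,0,0,0,0,0,40],
    [0,0,0,0,0,0,40],
  ],
)

```text
clock: 7.32
position: [0.5502, -0.2596, 0.1243]
tool_rot: [3.14, 0.573, 1.452]
force: [0.8, -0.3, -1.9]
grip_width: 0.0579
```

```bash
python3 - <<'E'
from h import *
a=np.array([.123,.992,0]);a/=np.linalg.norm(a);b=np.array([a[1],-a[0],0]);z=np.array([0,0,1])
p,R,s=cur();print(s['qpos'].round(2),s['clock'],p,s['force'])
go(np.array([.5485,-.260,.0528]),a*.866-z*.5,b)
s=grab('scene');t=grab('top')
A=cv2.resize(s[130:270,180:320],(400,400),interpolation=cv2.INTER_CUBIC);B=cv2.resize(t[200:320,370:490],(400,400),interpolation=cv2.INTER_CUBIC)
cv2.imwrite('pics/c4.png',np.hstack([A,B]))
E
```

```text
[ 1.05  1.08 -0.62  1.34 -0.33  1.36  0.62] 7.325 [ 0.55023813 -0.2596395   0.12433232] [ 0.82447453 -0.26732577 -1.91926701]
shift [ -1.7  -0.4 -71.5] rot [ 2.8 -0.2 -0.3]
shift [ -1.7  -0.4 -71.5] rot [ -18.5 -152.3   93.7]
```

View pics/c4.png

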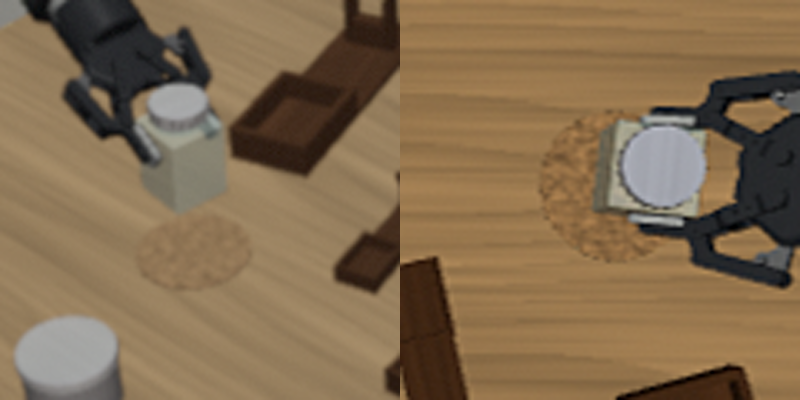

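The jar hangs upright in the gripper: in the top view the cap is at px (448.9,249.8) and the mat at (434.8,255.8). I'll check the offset.

```bash
python3 - <<'E'
from h import *
print(onz('top',[(448.9,249.8)],.175),onz('top',[(434.8,255.8)],.004), onz('scene',[(180+178*.35,130+100*.35)],.175),onz('scene',[(180+194*.35,130+251*.35)],.004))
E
```

```text
[[ 0.54782727 -0.2696803   0.175     ]] [[ 0.54564231 -0.27657836  0.004     ]] [[ 0.5481279 -0.2688305  0.175    ]] [[ 0.5498195  -0.27139317  0.004     ]]
```

Request:
play_rows(
  deltas=[
    [0,-3,-15,1.4,-0.1,0,40],
    [0,0,-20,1.4,-0.1,0,40],
    [0,0,-15,0,0,0,40],
    [0,0,-8,0,0,0,40],
    [0,0,-4,0,0,0,40],
    [0,0,-1,0,0,0,40],
    [0,0,0,0,0,0,40],
    [0,0,0,0,0,0,40],
  ],
)

```text
clock: 8.43
position: [0.5497, -0.2627, 0.0599]
tool_rot: [-3.139, 0.523, 1.454]
force: [-0.2, -0.1, -3.1]
grip_width: 0.0576
```

Request:
play_rows(
  deltas=[
    [0,0,-1,0,0,0,40],
    [0,0,-1,0,0,0,40],
    [0,0,-1,0,0,0,40],
    [0,0,-1,0,0,0,40],
    [0,0,0,0,0,0,40],
  ],
)

```text
clock: 9.05
position: [0.5495, -0.2625, 0.0554]
tool_rot: [-3.138, 0.522, 1.454]
force: [-0.0, -0.6, -3.3]
grip_width: 0.0575
```

Request:
play_rows(
  deltas=[
    [0,0,-1,0,0,0,40],
    [0,0,-1,0,0,0,40],
    [0,0,0,0,0,0,40],
  ],
)

```text
clock: 9.43
position: [0.5495, -0.2625, 0.0534]
tool_rot: [-3.138, 0.522, 1.454]
force: [-0.2, -0.1, -2.3]
grip_width: 0.0572
```

Request:
play_rows(
  deltas=[
    [0,0,-0.7,0,0,0,40],
    [0,0,0,0,0,0,40],
  ],
)

```text
clock: 9.68
position: [0.5496, -0.2626, 0.0528]
tool_rot: [-3.139, 0.523, 1.454]
force: [-0.2, -0.6, -3.8]
grip_width: 0.0572
```

Request:
play_rows(
  deltas=[
    [0,0,-0.7,0,0,0,40],
    [0,0,0,0,0,0,40],
  ],
)

```text
clock: 9.93
position: [0.5496, -0.2627, 0.0525]
tool_rot: [-3.139, 0.522, 1.454]
force: [-1.6, -2.5, 4.1]
grip_width: 0.0575
```

Request:
play_rows(
  deltas=[
    [0,0,-0.5,0,0,0,40],
    [0,0,0,0,0,0,40],
  ],
)

```text
clock: 10.18
position: [0.5496, -0.2627, 0.0525]
tool_rot: [-3.139, 0.522, 1.454]
force: [-3.2, -3.4, 9.4]
grip_width: 0.0577
```

Request:
play_rows(
  deltas=[
    [0,0,0,0,0,0,62],
    [0,0,0,0,0,0,66],
    [0,0,0,0,0,0,75],
    [0,0,0,0,0,0,85],
    [0,0,0,0,0,0,85],
  ],
)

```text
clock: 10.8
position: [0.5496, -0.2626, 0.0516]
tool_rot: [-3.139, 0.522, 1.454]
force: [0.3, 0.3, 0.2]
grip_width: 0.0849
```

```bash
python3 - <<'E'
from h import *
p,R,s=cur();print(p,s['force'],s['grip_width'])
s=grab('scene');t=grab('top')
A=cv2.resize(s[130:270,180:320],(400,400),interpolation=cv2.INTER_CUBIC);B=cv2.resize(t[200:320,370:490],(400,400),interpolation=cv2.INTER_CUBIC)
cv2.imwrite('pics/c5.png',np.hstack([A,B]))
E
```

```text
[ 0.54958718 -0.26255723  0.05157273] [0.27933453 0.25683829 0.18001336] 0.08494938345839112
```

View pics/c5.png

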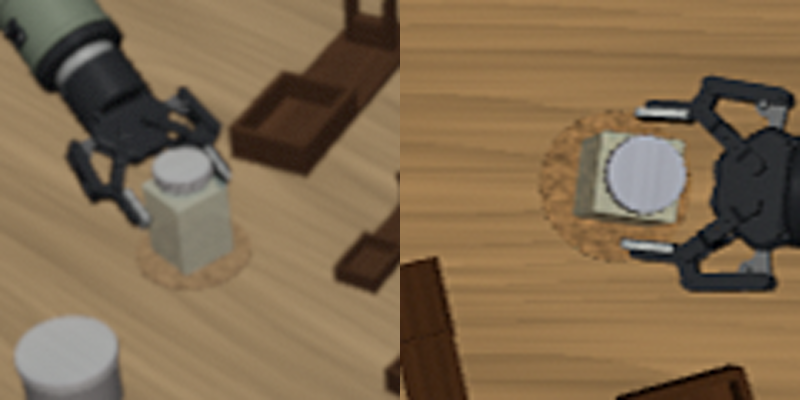

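The jar stands square and upright on the mat and the fingers are clear on both sides. I'll back off along the tool axis.

Request:
play_rows(
  deltas=[
    [-1,-8,5,0,0,0,85],
    [-3,-22,13,0,0,0,85],
    [-4,-34,20,0,0,0,85],
    [-4,-34,30,0,0,0,85],
    [0,-10,50,-6,0.7,0,85],
    [0,0,50,-8,1,0,85],
    [0,0,30,-8,1,0,85],
    [0,20,0,-8,1,0,85],
  ],
)

```text
clock: 11.9
position: [0.5382, -0.3525, 0.2528]
tool_rot: [-3.141, 1.058, 1.449]
force: [1.5, 1.1, -0.7]
grip_width: 0.0849
```

Request:
play_rows(
  deltas=[
    [0,40,0,-8,1,0,85],
    [0,50,0,-8,1,0,85],
    [0,55,0,-8,1,0,85],
    [0,55,0,-5,0.5,0,85],
    [0,55,0,0,0,0,85],
    [0,55,0,0,0,0,85],
  ],
)

```text
clock: 12.65
position: [0.5375, -0.0388, 0.2505]
tool_rot: [-2.855, 1.56, 1.735]
force: [1.7, -0.7, 0.2]
grip_width: 0.0852
```

```bash
python3 - <<'E'
from h import *
p,R,s=cur();print(s['qpos'].round(2),s['clock'],p)
th=np.radians(9.9);go(np.array([.4966,.2969,.015]),[0,0,-1],[-np.sin(th),np.cos(th),0])
# refine rest with the tray free
t=grab('top');s=grab('scene')
hsv=cv2.cvtColor(t,cv2.COLOR_BGR2HSV);br=((hsv[...,2]<85)&(hsv[...,1]>90)).astype(np.uint8)
for c in cv2.findContours(br,0,1)[0]:
    r=cv2.minAreaRect(c)
    if cv2.contourArea(c)>300: print(r,cv2.boxPoints(r).round(1).tolist())
A=cv2.resize(s[185:285,300:400],(400,400),interpolation=cv2.INTER_CUBIC);B=cv2.resize(t[235:335,270:370],(400,400),interpolation=cv2.INTER_CUBIC)
cv2.imwrite('pics/c6.png',np.hstack([A,B]))
E
```

```text
[ 0.31  0.39 -0.45  1.79  0.19  1.01 -0.33] 12.65 [ 0.53754818 -0.03880737  0.25051395]
shift [ -40.9  335.7 -235.5] rot [ -0.3  -0.6 106.9]
shift [ -40.9  335.7 -235.5] rot [ -0.6   0.3 -73.1]
((473.0115661621094, 371.66961669921875), (123.89271545410156, 44.74893569946289), 73.5707015991211) [[434.0, 318.6000061035156], [477.0, 305.8999938964844], [512.0, 424.79998779296875], [469.1000061035156, 437.3999938964844]]
((314.7137756347656, 285.0655517578125), (81.96588897705078, 22.17314338684082), 85.2363510131836) [[300.29998779296875, 245.10000610351562], [322.3999938964844, 243.3000030517578], [329.20001220703125, 325.0], [307.1000061035156, 326.79998779296875]]
```

View pics/c6.png

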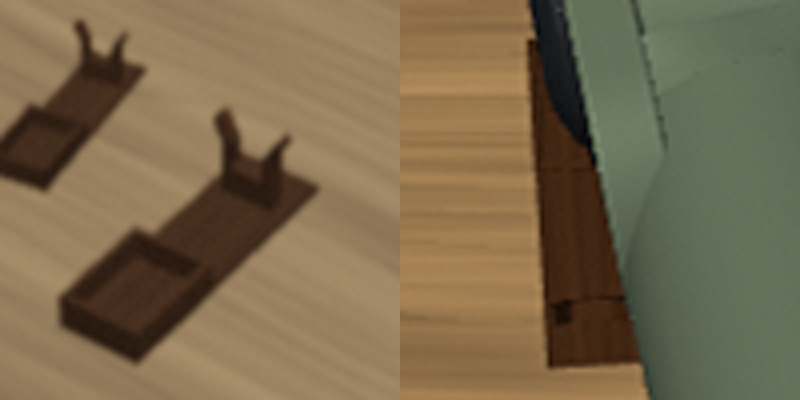

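Request:
play_rows(
  deltas=[
    [-4,32,0,0,0,9,85],
    [-4,32,0,0,0,9,85],
    [-4,32,0,0,0,9,85],
    [-4,32,0,0,0,9,85],
    [-4,32,0,0,0,9,85],
    [-4,32,-5,0,0,9,85],
    [-4,32,-15,0,0,9,85],
    [-4,32,-20,0,0,9,85],
  ],
)

```text
clock: 13.75
position: [0.5062, 0.2158, 0.2099]
tool_rot: [-2.776, 1.561, 3.075]
force: [-0.2, -0.1, -0.4]
grip_width: 0.0848
```

Request:
play_rows(
  deltas=[
    [-4,32,-25,0,0,9,70],
    [-3,32,-25,0,0,9,60],
    [-2,16,-25,0,0,9,50],
    [0,0,-20,0,0,8,50],
    [0,0,0,0,0,0,50],
    [0,0,0,0,0,0,50],
  ],
)

```text
clock: 14.5
position: [0.4973, 0.2951, 0.1155]
tool_rot: [-2.748, 1.56, -2.579]
force: [-0.3, 0.2, -0.2]
grip_width: 0.0499
```

```bash
python3 - <<'E'
from h import *
p,R,s=cur();print(s['qpos'].round(2),s['clock'],p,R.as_matrix()[:,0].round(3))
th=np.radians(9.9);go(np.array([.4966,.2969,.013]),[0,0,-1],[-np.sin(th),np.cos(th),0])
t=grab('top');s=grab('scene')
hsv=cv2.cvtColor(t,cv2.COLOR_BGR2HSV);br=((hsv[...,2]<85)&(hsv[...,1]>90)).astype(np.uint8);br[:,345:]=0;br[:,:290]=0
for c in cv2.findContours(br,0,1)[0]:
    if cv2.contourArea(c)>300: r=cv2.minAreaRect(c);print(r,cv2.boxPoints(r).round(1).tolist())
A=cv2.resize(t[210:330,150:250],(400,480),interpolation=cv2.INTER_CUBIC);B=cv2.resize(t[235:335,275:358],(398,480),interpolation=cv2.INTER_CUBIC)
cv2.imwrite('pics/c7.png',np.hstack([A,B]))
cv2.imwrite('pics/raw_s7.png',s);cv2.imwrite('pics/raw_t7.png',t)
E
```

```text
[-0.08  0.73 -0.82  1.78  0.65  0.93  0.55] 14.5 [0.49727864 0.29514145 0.1155331 ] [-0.009 -0.006 -1.   ]
shift [  -0.7    1.8 -102.5] rot [ 0.3 -0.5  0.2]
shift [  -0.7    1.8 -102.5] rot [  -0.8   -0.5 -179.8]
((315.3288269042969, 277.2607421875), (67.0566635131836, 23.57899284362793), 86.42366790771484) [[301.5, 244.5], [325.0, 243.10000610351562], [329.20001220703125, 310.0], [305.70001220703125, 311.5]]
```

View pics/c7.png

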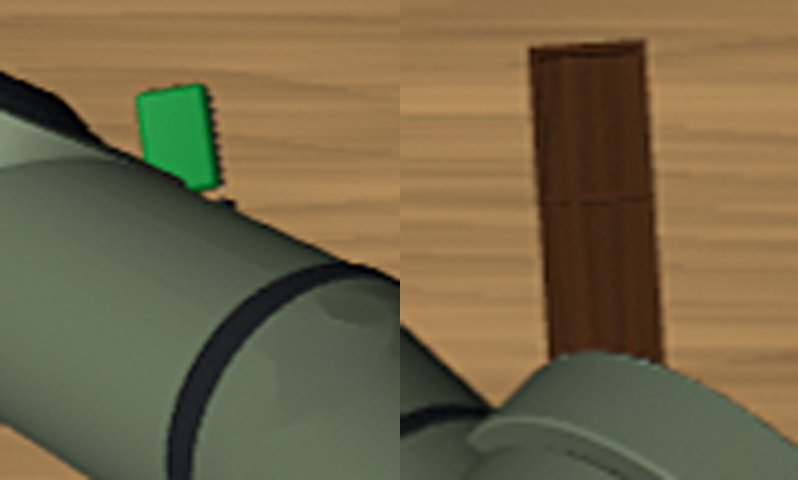

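Request:
play_rows(
  deltas=[
    [-0.5,1.5,-35,0.3,-0.5,0,50],
    [0,0,-35,0,0,0,50],
    [0,0,-22,0,0,0,50],
    [0,0,-8.5,0,0,0,50],
    [0,0,0,0,0,0,50],
    [0,0,0,0,0,0,8],
    [0,0,0,0,0,0,8],
    [0,0,0,0,0,0,8],
  ],
  grip_force=80,
)

```text
clock: 15.6
position: [0.4963, 0.2971, 0.0147]
tool_rot: [-2.649, 1.57, -2.475]
force: [-0.8, -1.6, 6.3]
grip_width: 0.0142
```

```bash
python3 - <<'E'
from h import *
p,R,s=cur();print(p,s['force'],s['grip_width'],R.as_matrix().round(3).tolist())
f=onz('top',[(301.5,244.4),(325.9,242.9)],.026)[:,:2];b=onz('top',[(304.0,276.9),(326.8,275.8)],.026)[:,:2];e=onz('top',[(307,326.6),(331.2,325.3)],.004)[:,:2]
print(f,b,e);F=f.mean(0);E=e.mean(0);v=F-E;L=np.linalg.norm(v);u=v/L;print('len',L,'yaw',np.degrees(np.arctan2(u[1],u[0])),'origin',(F+E)/2+.06*u,'wall angle',np.degrees(np.arctan2(*(f[0]-f[1])[::-1]))-90)
# scene: from c6 crop (scale 4, offset 300,185)
q=lambda x,y:((x+.5)/4-.5+300,(y+.5)/4-.5+185)
g=onz('scene',[q(60,300),q(136,345),q(210,268),q(137,231)],.026);print('scene rim corners',g.round(4).tolist(),g.mean(0))
print('scene end',onz('scene',[q(318,186)],.006))
E
```

```text
[0.49631799 0.29709722 0.01472556] [-0.84109032 -1.59622351  6.30528894] 0.014160971003884835 [[-0.0, -0.173, 0.985], [-0.0, 0.985, 0.173], [-1.0, -0.0, -0.001]]
[[ 0.56948733  0.04909918]
 [ 0.57354369 -0.00988039]] [[ 0.49102208  0.04224643]
 [ 0.49411461 -0.01261243]] [[ 0.37071971  0.03460947]
 [ 0.37443466 -0.02423347]]
len 0.19946035484063912 yaw 4.146220857163024 origin [0.53188931 0.01673682] wall angle 3.9343592672841368
scene rim corners [[0.5769, -0.0057, 0.026], [0.5777, 0.0554, 0.026], [0.4966, 0.0461, 0.026], [0.4987, -0.0109, 0.026]] [0.53747695 0.02123782 0.026     ]
scene end [[0.37260638 0.03596893 0.006     ]]
```

Request:
play_rows(
  deltas=[
    [0,0,0,0,0,0,8],
    [0,0,0,0,0,0,8],
    [0,0,5,0,0,0,8],
    [0,0,15,0,0,0,8],
    [0,0,30,0,0,0,8],
    [0,0,30,0,0,0,8],
    [0,-10,10,0,0,-1,8],
    [-3,-25,0,0,0,-1,8],
  ],
)

```text
clock: 16.6
position: [0.4932, 0.2618, 0.1049]
tool_rot: [2.832, 1.571, 2.971]
force: [1.0, -0.8, -2.0]
grip_width: 0.0144
```

Request:
play_rows(
  deltas=[
    [-5,-45,0,0,0,-1,8],
    [-5,-45,0,0,0,-1,8],
    [-5,-45,0,0,0,-1,8],
    [-5,-45,0,0,0,-0.8,8],
    [-5,-40,0,0,0,0,8],
    [-4,-28,0,0,0,0,8],
    [0,0,0,0,0,0,8],
    [0,0,0,0,0,0,8],
  ],
)

```text
clock: 17.6
position: [0.4639, 0.0141, 0.1041]
tool_rot: [-2.904, 1.569, -2.832]
force: [-0.4, 1.1, -0.9]
grip_width: 0.0142
```

```bash
python3 - <<'E'
from h import *
p,R,s=cur();print(s['clock'],p,s['force'],s['moment'],s['grip_width'],R.as_matrix().round(3).tolist())
s=grab('scene','raw_s8.png');t=grab('top','raw_t8.png')
A=cv2.resize(s[150:290,280:420],(400,400),interpolation=cv2.INTER_CUBIC);B=cv2.resize(t[225:345,260:380],(400,400),interpolation=cv2.INTER_CUBIC)
cv2.imwrite('pics/c8.png',np.hstack([A,B]))
E
```

```text
17.6 [0.46394355 0.01405969 0.1041092 ] [-0.43175253  1.09911441 -0.88907002] [ 0.01308379  0.06913407 -0.0193075 ] 0.014207367735854001 [[-0.001, -0.072, 0.997], [-0.0, 0.997, 0.072], [-1.0, -0.0, -0.001]]
```

View pics/c8.png

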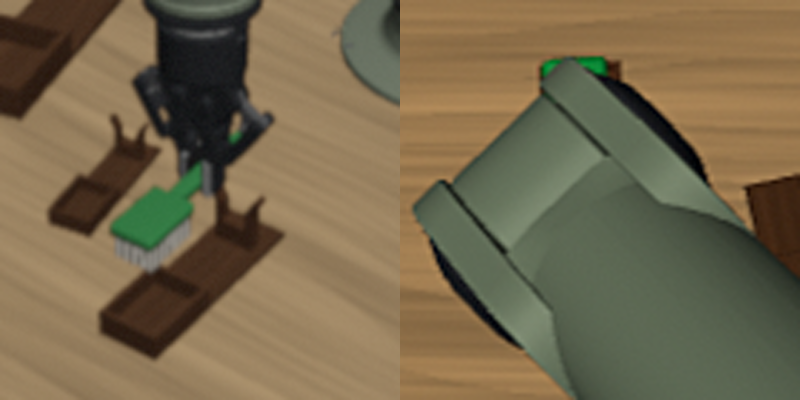

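The scene half shows the brush held level and parallel to the rest, with its head at crop (150,215) and the tray at (155,300). The top half shows only the front edge of the head. I'll measure the head against the tray in each camera.

```bash
python3 - <<'E'
from h import *
s=cv2.imread('pics/raw_s8.png');t=cv2.imread('pics/raw_t8.png')
yaw=np.radians(4.1);u=np.array([np.cos(yaw),np.sin(yaw)]);n=np.array([-u[1],u[0]])
m=cv2.inRange(cv2.cvtColor(s,cv2.COLOR_BGR2HSV),(45,100,40),(80,255,255));ys,xs=np.nonzero(m);k=xs<350
P=onz('scene',np.c_[xs,ys],.1254)[:,:2];a=P@u;b=P@n
# head only: profile of lateral width along axis
for lo in np.arange(a.max()-.12,a.max(),.006):
    q=(a>=lo)&(a<lo+.006)
    if q.any():print(round(lo+.003,4),b[q].min().round(4),b[q].max().round(4))
print('scene head front',a.max())
O=np.array([.5375,.0212]);print('scene tray ctr a,b',O@u,O@n)
m=cv2.inRange(cv2.cvtColor(t,cv2.COLOR_BGR2HSV),(45,100,40),(80,255,255));m[:,:280]=0;ys,xs=np.nonzero(m);P=onz('top',np.c_[xs,ys],.1254)[:,:2];print('top head front',(P@u).max(),'b',(P@n).min(),(P@n).max(),xs.min(),xs.max(),ys.min())
O=np.array([.5319,.0167]);print('top tray a,b',O@u,O@n)
p=cur()[0][:2];print('tcp a,b',p@u,p@n)
E
```

```text
0.4592 -0.0272 -0.0249
0.4652 -0.0269 -0.0226
0.4712 -0.0263 -0.0181
0.4772 -0.024 -0.0095
0.4832 -0.0237 -0.0093
0.4892 -0.0231 -0.0068
0.4952 -0.0229 -0.0065
0.5012 -0.0226 -0.0063
0.5072 -0.032 0.0002
0.5132 -0.0358 0.0045
0.5192 -0.0355 0.0066
0.5252 -0.0368 0.0071
0.5312 -0.0365 0.0073
0.5372 -0.0362 0.0057
0.5432 -0.0356 0.0059
0.5492 -0.0353 0.0063
0.5552 -0.0369 0.0066
0.5612 -0.0366 0.007
0.5672 -0.0359 0.0072
0.5732 -0.0316 0.0075
scene head front 0.576222041021625
scene tray ctr a,b 0.5376401666452353 -0.017284131730682665
top head front 0.566785599203734 b -0.03922636501180163 0.003477268603625156 302 321 242
top tray a,b 0.5317327597613251 -0.02137222956560888
tcp a,b 0.46391230086344515 -0.01855755813097256
```

Both cameras agree the head is about +3 mm along and +3 mm across from the tray centre. I'll shift by (-3,-3) mm, then lower.

Request:
play_rows(
  deltas=[
    [-3,-3,-10,0,0,0,8],
    [0,0,-20,0,0,0,8],
    [0,0,-15,0,0,0,8],
    [0,0,-10,0,0,0,8],
    [0,0,-5,0,0,0,8],
    [0,0,-5,0,0,0,8],
    [0,0,-3,0,0,0,8],
    [0,0,0,0,0,0,8],
  ],
)

```text
clock: 18.7
position: [0.4611, 0.0109, 0.0361]
tool_rot: [-2.731, 1.569, -2.658]
force: [0.2, -1.4, -1.8]
grip_width: 0.0144
```

Request:
play_rows(
  deltas=[
    [0,0,-3,0,0,0,8],
    [0,0,-3,0,0,0,8],
    [0,0,-3,0,0,0,8],
    [0,0,0,0,0,0,8],
  ],
)

```text
clock: 19.2
position: [0.4609, 0.0109, 0.0269]
tool_rot: [-2.849, 1.569, -2.776]
force: [0.8, 0.1, -1.9]
grip_width: 0.0139
```

Request:
play_rows(
  deltas=[
    [0,0,-2,0,0,0,8],
    [0,0,-2,0,0,0,8],
    [0,0,-1,0,0,0,8],
    [0,0,0,0,0,0,8],
  ],
)

```text
clock: 19.7
position: [0.461, 0.0109, 0.022]
tool_rot: [-2.802, 1.569, -2.729]
force: [0.5, 0.1, -2.6]
grip_width: 0.0142
```

Request:
play_rows(
  deltas=[
    [0,0,-0.8,0,0,0,8],
    [0,0,-0.4,0,0,0,8],
    [0,0,0,0,0,0,8],
  ],
)

```text
clock: 20.08
position: [0.461, 0.0109, 0.021]
tool_rot: [-2.697, 1.569, -2.624]
force: [-3.9, -0.5, 4.8]
grip_width: 0.014
```

Request:
play_rows(
  deltas=[
    [0,0,0,0,0,0,20],
    [0,0,0,0,0,0,30],
    [0,0,0,0,0,0,40],
    [0,0,0,0,0,0,45],
    [0,0,10,0,0,0,45],
    [0,0,25,0,0,0,45],
    [0,0,40,0,0,0,45],
    [0,0,50,0,0,0,45],
  ],
)

```text
clock: 21.08
position: [0.4604, 0.0111, 0.1473]
tool_rot: [-3.14, 1.568, -3.066]
force: [0.1, -0.7, 0.4]
grip_width: 0.0454
```

Request:
play_rows(
  deltas=[
    [-10,0,40,0,0,0,45],
    [-10,-50,10,0,0,0,45],
    [-5,-55,0,0,0,0,45],
    [-5,-55,0,0,0,0,45],
    [0,-55,0,0,0,0,45],
    [0,-55,0,0,0,0,45],
    [0,-40,0,0,0,0,45],
    [0,0,0,0,0,0,45],
  ],
)

```text
clock: 22.08
position: [0.4303, -0.3015, 0.196]
tool_rot: [-2.999, 1.569, -2.93]
force: [0.5, 1.2, 0.3]
grip_width: 0.0448
```

```bash
python3 - <<'E'
from h import *
p,R,s=cur();print(s['clock'],p,s['force'],s['grip_width'])
s=grab('scene','raw_s9.png');t=grab('top','raw_t9.png')
A=cv2.resize(s[205:285,300:380],(400,400),interpolation=cv2.INTER_CUBIC);B=cv2.resize(t[235:335,270:370],(400,400),interpolation=cv2.INTER_CUBIC)
C=cv2.resize(t[130:330,160:460],(300,200));D=cv2.resize(s[190:360,180:435],(300,200))
o=np.zeros((600,800,3),np.uint8);o[:400]=np.hstack([A,B]);o[400:,:300]=C;o[400:,300:600]=D
cv2.imwrite('pics/c9.png',o)
E
```

```text
22.075 [ 0.43026384 -0.30153205  0.19600761] [0.45678621 1.22862175 0.3001432 ] 0.0447710345880664
```

View pics/c9.png

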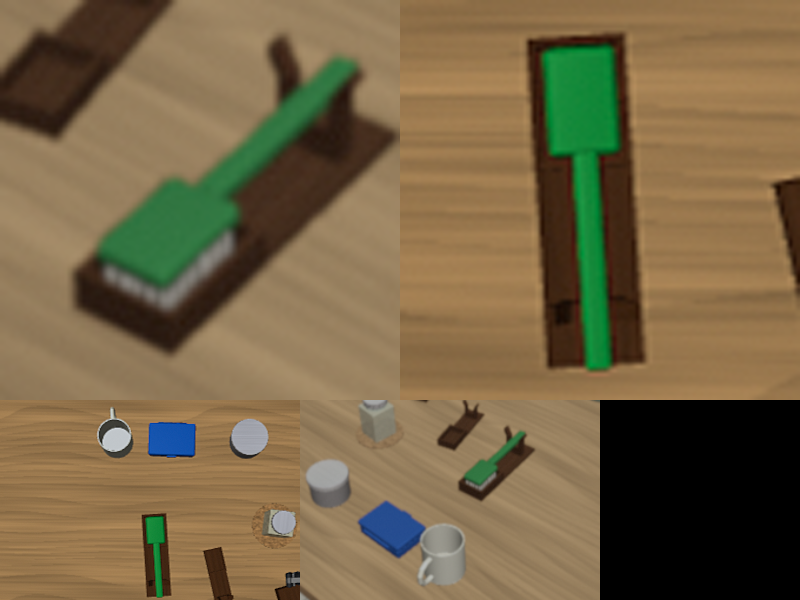

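The jar is on the mat, and the mug, soap dish and tin look unmoved. The head looks to be in the tray, but in the scene view the tail at crop (350,65) seems to cover the +y prong. I'll triangulate heights to see whether the brush is fully seated.

```bash
python3 - <<'E'
from h import *
s=cv2.imread('pics/raw_s9.png');t=cv2.imread('pics/raw_t9.png')
G=lambda im:cv2.inRange(cv2.cvtColor(im,cv2.COLOR_BGR2HSV),(45,100,40),(80,255,255))
for n,im in(('top',t),('scene',s)):
    m=G(im);ys,xs=np.nonzero(m);k=(xs>280)&(xs<390);print(n,xs[k].min(),xs[k].max(),ys[k].min(),ys[k].max())
for n,o,bz in(('top',(.5319,.0167),.041),('scene',(.5375,.0212),.041)):
    m=G(t if n=='top' else s);ys,xs=np.nonzero(m);k=(xs>280)&(xs<390);uv=np.c_[xs,ys][k]
    for zz in(.041,):
        P=onz(n,uv,zz)[:,:2];c=np.array(o)
        yaw=np.radians(4.1);u=np.array([np.cos(yaw),np.sin(yaw)]);v=np.array([-u[1],u[0]])
        a=(P-c)@u;b=(P-c)@v;print(n,'a',a.min().round(4),a.max().round(4))
        for lo in np.arange(-.165,.04,.015):
            q=(a>=lo)&(a<lo+.015)
            if q.any():print(round(lo+.0075,4),(1000*b[q].min()).round(1),(1000*b[q].max()).round(1),'mid',(500*(b[q].min()+b[q].max())).round(1))
E
```

```text
top 305 324 246 327
scene 320 370 217 261
top a -0.1593 0.0332
-0.1575 -8.0 6.6 mid -0.7
-0.1425 -8.9 6.2 mid -1.3
-0.1275 -9.0 7.4 mid -0.8
-0.1125 -8.5 6.6 mid -0.9
-0.0975 -9.1 7.4 mid -0.8
-0.0825 -8.0 7.1 mid -0.5
-0.0675 -8.9 6.2 mid -1.4
-0.0525 -7.5 7.5 mid 0.0
-0.0375 -20.4 20.1 mid -0.1
-0.0225 -21.3 20.0 mid -0.7
-0.0075 -22.2 21.5 mid -0.4
0.0075 -20.9 20.6 mid -0.2
0.0225 -21.8 21.5 mid -0.2
0.0375 -19.6 18.7 mid -0.5
scene a -0.1617 0.0327
-0.1575 -10.2 2.8 mid -3.7
-0.1425 -9.8 3.5 mid -3.2
-0.1275 -13.4 8.1 mid -2.6
-0.1125 -13.0 8.6 mid -2.2
-0.0975 -10.1 9.1 mid -0.5
-0.0825 -9.5 7.7 mid -0.9
-0.0675 -8.9 8.2 mid -0.4
-0.0525 -10.4 8.5 mid -0.9
-0.0375 -23.7 17.4 mid -3.1
-0.0225 -23.5 21.8 mid -0.8
-0.0075 -22.8 18.4 mid -2.2
0.0075 -23.9 18.8 mid -2.6
0.0225 -23.5 19.4 mid -2.1
0.0375 -16.5 15.5 mid -0.5
```

Measured on the seated-height plane (41 mm), both views put the brush at -160 to +33 mm along the rest, within 2 mm of its seated pose and within 1–4 mm laterally. Its height therefore matches the seated pose. The tail is partly hidden behind the +y prong, as it would be inside the fork.

```bash
python3 - <<'E'
from h import *
print(workorder.job_done())
E
```

```text
the job is handed in; nothing more can be done
None
```

I stood the jar upright on the cork mat, then laid the brush bristles down in the middle-sized rest, and handed the job in at about 22 s of the 61 s allowed.

- **Jar:** I lifted it off the rest, turned it upright in the air and lowered it about 1 mm at a time. The last force reading before I let go was about 10 N. The final picture shows it standing on the mat.
- **Brush:** The gripper met the tray floor at the height expected for a seated brush. Along the rest, both cameras put it within 2 mm of its seated position at the seated height. Sideways it is within 1 mm in the top view and up to 4 mm off in the scene view near the tail.
- **Bystanders:** The mug, soap dish and tin look unmoved in the final picture; I did not measure them. The gripper was clear of everything when I handed in.

**Checks that disagreed:**
- The two cameras differed by about 5 mm on the positions of the mat and the rest. I placed the brush by measuring its head against the tray within each camera, which agreed to about 1 mm.
- The scene view first looked as if the tail lay on top of one fork prong. The position measurement showed it in the fork.
- The gripper read about 14 mm on the 16 mm handle. I did not explain that, but the grip held.

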